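# Open the rack carrier and hold its gate

## Robot

A 6-joint arm with a two-finger parallel gripper is mounted at the origin on the work surface. World frame = base frame: x ahead of the robot, y to its left, z up, the work surface at z = 0. Lengths are in m, angles in degrees, forces in N, time in s.
With the tool pointing down it reaches from about 0.3 to 0.75 m from the base axis. Payload 8.5 kg.
Tool frame: the origin (TCP) lies at the very end of the fingers, on their centre line; the grasp point (between the pads) lies 19 mm behind it; z points along the fingers, y is the line along which they close (so a half turn about z gives the same grasp; the last joint's range is limited). The gripper opens to 85 mm and grips with 20 to 120 N. Pads are 22 mm wide; open, the fingers measure 114 mm over their backs; the gripper's body (76 mm by 85 mm) begins 54 mm behind the grasp point. The pads swing forward as they close: fully open they stand 13 mm farther back than shut.
Start: joints at [-12.336, 21.807, 74.336, -0, 83.858, -12.336], TCP at [0.55, 0, 0.231] pointing down, gripper open.
Joint ranges: [-178.18, 178.18], [-50.72, 133.34], [12.68, 142.11], [-81.47, 261.47], [9.98, 163.14], [-165.26, 165.26]. Speed limits (degrees/s): [136.94, 136.94, 180, 180, 180, 180].

## Interface

Orientations are given as a 3x3 rotation matrix whose columns are the frame's x, y, z axes.
In Python, from rig import env, optics, spotter gives the robot as it stands.
- The arm moves only by the shell command python3 -m crank 'ROWS' [FORCE]. ROWS is JSON, one flat list of numbers, 5 for each row, row after row: the finger opening in cm, from 0 to 8.54, then the shift along the tool's x, y, z in cm, then the turn about the tool's z in rad. A call has exactly 8 rows; each row shifts and turns the commanded pose from where the row before left it, along the tool's axes as they then stand; what a row does not reach is not made up. A row lasts 1/12 s, in which the tool goes at most 41.7 mm and 7.16 degrees, less where a joint would pass 70% of its speed; a pose out of reach is approached as far as the arm can. A call is refused whole if a number of a shift passes 4.17 or a number of a turn 0.125, either way. A call with a gripper value outside its range is refused whole. The fingers move at their own pace and stop on an object; FORCE is the grip in N (left out, the last holds). Time passes only in rows, so rows that do not move let the fingers close, or fill a call up. It gives the time, the measured TCP pose, the force, the opening and the grip force at its end, in the units of the state.
- env.observe(): the state, without advancing time (a new reading comes with each control period).
- optics.get_image(name): name is "scene" or "side" or "wrist"; returns a dict with "color" (400x640x3 uint8, red, green, blue), "intrinsics" (3x3 intrinsics, pixels), "distortion" ([k1, k2, p1, p2, k3] as OpenCV has them; the pictures are not rectified), "pose" (4x4, takes a point from camera to world coordinates). Camera axes: x right, y up, looking along -z (the intrinsics and any distortion apply to the point x, -y, -z); pixel columns grow to the right and rows downward; lengths in m; the calibration is good to about 2 mm. A picture is of the moment at which its call begins. There is no depth.
- env.close_job(): hands the job in; it is judged then, once.
Trained networks look in a picture, given as the dict that the camera call returned (one of the last four; its "shot" number tells which), for a name from the list of things; names that differ only in an ending like _2 or _b are one class to them, and where a whole thing is asked for, a point or a joint stands for the part that bears it (a point fixed in the world has none). Each returns a list of dicts, best first, with "score" (0 to 1); they miss things now and then, are a little off and sometimes report something else, mostly with a low value. They report only what shows in the picture. A call takes as long as a camera call. They do not tell look-alikes from the thing itself.
- spotter.look_for(picture, query): "at" ([column, row] as shares, 0 to 1, of the picture: columns of its width, rows of its height, amid what is visible of it).
The state is a dict: "time_s": time; "q": joint angles; "qvel": joint speeds; "joint_efforts": joint torques, N m; "position": TCP position; "tool_rot": TCP orientation; "ft_force": force on the tool from outside, world axes, zero at the start; "wrist_torque": the same for the moment, N m; "grip_width": finger opening in m; "gripper_force": force on a finger pad.
Only numpy, scipy, OpenCV 4.12 (cv2) and the standard library are available. Lean on these libraries where they do the work, as an engineer would, in place of code of your own. Each camera call takes 0.05 s, during which the arm holds its last target. There are 200 camera calls.

## Task

A white carrier holds a stack of plant-tube racks behind a side-hinged gate with two squeeze catches on top. Squeeze the catch with the thin round pins fully together first, then the catch with the flat tabs, then take the gate by its steel handle post and swing it out past its detent until it stands wide open, about square to the carrier's front or further. Finish still holding the handle so that the gate stays wide (it springs back if let go), and leave the spare rack, the bottle and the beaker where they are.

Things in the scene. Friction and masses are not known exactly. Their poses are not given: they have to be found in the camera images.
- carrier: White box-shaped carrier, fixed to the bench, 122 deep (x), 164 wide (y), 110 high, three tube racks inside. Origin: centre of its underside; its +x points from the front (gate side, towards the robot) to the back, +y left seen from the robot. A 10 high sill juts 63 out below the gate's hinge end. Along the top front stand the two catches, 84 apart along its y; which stands on which side varies.
- round_mid (a point): Grip point of the catch with two thin upright round pins (8 across, tops 160 above the bench): midway between them, 145 above the bench, axes as the carrier's. The pins stand apart along the carrier's y, 48 over their outsides at rest, 34 when fully squeezed; both move inwards equally. Beside the pins nothing is higher than 122, up to the other catch.
- round_a (a joint): Squeeze of the round-pin catch: travel of each pin inwards, 0 (m) fully apart and hooked, 0.007 fully together; starts between 0 and 0.001. From 0.006 it is surely unhooked. It slides stiffly (about 4 N) and stays where it is left. While either catch is hooked the gate gives only a few degrees (do not force it).
- flat_mid (a point): Grip point of the catch with two upright flat tabs (8 thick along the carrier's y, 26 wide along its x, tops 160 above the bench). Midway between the tabs, 145 above the bench; same 48 to 34 over the outsides, same travel and stiffness as the other catch.
- flat_a (a joint): Squeeze of the flat-tab catch, as round_a.
- gate_hinge (a point): On the upright hinge axis of the gate at the left (carrier +y) end of the carrier's front, 145 above the bench, level with the handle's grip point. The gate is a grey frame with a clear pane, 142 wide, 10 thick, its rail top at 105 and small ears to 120 above the bench.
- gate (a joint): Gate angle (rad): 0 shut; grows as the handle end swings out towards the robot and on to the left (clockwise seen from above); end stop 1.75. A spring pulls it shut (about 0.6 N at the handle when shut, 1.5 N when wide). A spring-ball detent at about 0.7 to 1.1 rad adds a few newtons. Let go when wide, it springs back to the detent.
- handle: Steel round upright handle post, 16 in diameter, top 160 above the bench, on a short steel arm in front of the gate's free (right) end; it is free on all sides between 122 and 160 above the bench. Origin on its axis 145 above the bench, 137 from the hinge axis. The post is a sleeve that turns freely on its pin, so a grip need not turn with the gate.
- handle_grip (a point): Where to grip the handle post: on its axis, 15 below its top (the origin of handle).
- spare_rack: Loose white tube rack with green tubes, 86 x 128 x 30, lying on the bench to the right; to be left alone. Origin: centre of its underside.
- bottle: Loose clear bottle, 64 diameter, 150 high, on the bench to the left; to be left alone. Origin: centre of its underside.
- beaker: Loose glass beaker, 68 diameter at the rim, 85 high, on the bench to the left nearer the robot; to be left alone. Origin: centre of its underside.
There are look-alikes about, which are no part of the job. Several things look just like the carrier: the one meant starts nearest to the robot's base.

How it is judged:
By the outcome, as a careful person would: the job done as asked, in the order asked, and still so for the second after the job is handed in, while the arm keeps its last pose, push and grip.
It also fails if it takes over 48 s, if anything falls off the work surface, if the arm or the gripper's body presses on something with over 40 N, if the wrist force passes 120 N, or if a joint passes its speed limit or range.

## Working session

There is one attempt and no reset: what is moved stays moved. The work goes in short steps, Python scripts to look and compute and a shell command to move; the robot and the scene stay as the last step left them, time stands still between calls to the robot, and variables do not carry over. Pictures are saved under pics/ and viewed, at most 10 in all, crops included, and the job is handed in when it is done.

```bash
mkdir -p pics; ls; cat > h.py <<'E'
import numpy as np, cv2
from rig import env, optics, spotter
def ray(im,uv):
    K=np.array(im["intrinsics"],float);D=np.array(im["distortion"],float)
    p=cv2.undistortPoints(np.array([[uv]],float),K,D)[0,0]
    T=np.array(im["pose"]); d=T[:3,:3]@np.array([p[0],-p[1],-1.]); return T[:3,3],d/np.linalg.norm(d)
def atz(im,uv,z):
    o,d=ray(im,uv); return o+d*(z-o[2])/d[2]
def proj(im,P):
    T=np.array(im["pose"]);c=T[:3,:3].T@(np.array(P,float)-T[:3,3]);c=np.array([c[0],-c[1],-c[2]])
    return cv2.projectPoints(c.reshape(1,1,3),np.zeros(3),np.zeros(3),np.array(im["intrinsics"],float),np.array(im["distortion"],float))[0].ravel()
def find(im,q,z=None,n=5):
    for r in spotter.look_for(im,q)[:n]:
        uv=np.array(r["at"])*[640,400]; print(q,round(r["score"],2),uv.round(1),atz(im,uv,z).round(4) if z is not None else '')
def save(im,n,crop=None,s=1):
    c=im["color"][:,:,::-1]
    if crop: c=c[crop[1]:crop[3],crop[0]:crop[2]]
    cv2.imwrite("pics/"+n,cv2.resize(c,None,fx=s,fy=s,interpolation=cv2.INTER_CUBIC))
E
python3 - <<'E'
from h import *
s=env.observe();print(s["time_s"],s["tool_rot"],s["grip_width"])
for n in("scene","side"):
    im=optics.get_image(n);save(im,n+"0.png");print(n,np.array(im["pose"]).round(3).tolist())
    for q,z in(("carrier",.055),("round_mid",.145),("flat_mid",.145),("handle",.145),("bottle",.075),("beaker",.04),("spare_rack",.015)):find(im,q,z)
E
```

```text
pics
0.0 [[-6.17273926e-05  9.99998963e-01 -1.43907945e-03]
 [ 9.99999962e-01  6.21126979e-05  2.67701111e-04]
 [ 2.67790219e-04 -1.43906287e-03 -9.99998929e-01]] 0.08523183124787637
scene [[-0.878, -0.305, 0.369, 1.071], [0.478, -0.541, 0.692, 1.044], [-0.011, 0.784, 0.621, 0.96], [0.0, 0.0, 0.0, 1.0]]
carrier 0.77 [425.8 341.9] [0.579 0.586 0.055]
carrier 0.62 [284.2 217.4] [0.6714 0.0579 0.055 ]
round_mid 0.7 [295.9 194.2] [0.6424 0.0836 0.145 ]
round_mid 0.65 [283.6 182.3] [0.6486 0.0177 0.145 ]
flat_mid 0.81 [281.9 181.5] [0.651  0.0118 0.145 ]
handle 0.69 [449.2 283.5] [0.4894 0.5361 0.145 ]
handle 0.5 [298.6 167.7] [ 0.5798 -0.026   0.145 ]
bottle 0.79 [349.  296.1] [0.6679 0.4094 0.075 ]
beaker 0.92 [420.6 266.9] [0.4415 0.3909 0.04  ]
beaker 0.47 [293.6 192.2] [ 0.5888 -0.0527  0.04  ]
spare_rack 0.98 [280.9 153.4] [ 0.5168 -0.3069  0.015 ]
spare_rack 0.64 [420.9 264.5] [0.4184 0.3667 0.015 ]
side [[-0.867, 0.294, -0.402, 0.093], [-0.498, -0.486, 0.719, 0.993], [0.016, 0.823, 0.567, 0.811], [0.0, 0.0, 0.0, 1.0]]
carrier 0.76 [313.3 203.2] [0.6417 0.0509 0.055 ]
carrier 0.61 [213.3 335.1] [0.5738 0.5833 0.055 ]
round_mid 0.45 [313.1 185.8] [0.621  0.0885 0.145 ]
flat_mid 0.54 [328.2 171.5] [ 0.6228 -0.0037  0.145 ]
handle 0.55 [345.4 173.6] [ 0.5731 -0.0198  0.145 ]
handle 0.45 [264.2 312.8] [0.4669 0.5391 0.145 ]
beaker 0.91 [311.1 305.3] [0.4455 0.3933 0.04  ]
beaker 0.64 [325.1 170.1] [ 0.7202 -0.1638  0.04  ]
beaker 0.58 [345.8 174.3] [ 0.6454 -0.1759  0.04  ]
beaker 0.36 [398.1 170.2] [ 0.5011 -0.2973  0.04  ]
spare_rack 0.86 [396.1 172.4] [ 0.5147 -0.3206  0.015 ]
spare_rack 0.47 [325.6 170.6] [ 0.7372 -0.1991  0.015 ]
```

```bash
python3 - <<'E'
import cv2,numpy as np
a=cv2.imread("pics/scene0.png");b=cv2.imread("pics/side0.png")
cv2.imwrite("pics/v1.png",a)
A=cv2.resize(a[120:270,220:370],None,fx=2.6,fy=2.6,interpolation=2);B=cv2.resize(b[120:270,250:400],None,fx=2.6,fy=2.6,interpolation=2)
cv2.imwrite("pics/v2.png",np.hstack([A,B]))
E
```

```text
(no output)
```

View pics/v1.png

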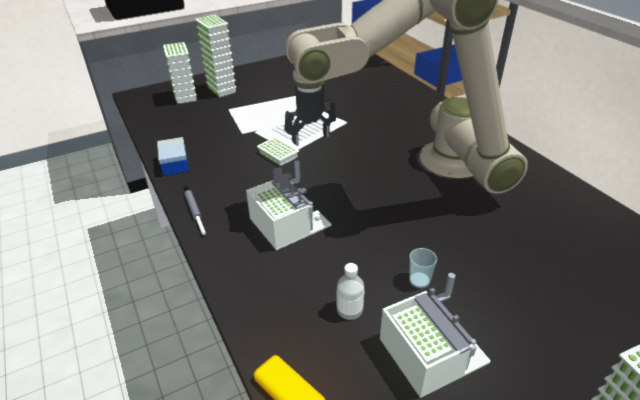

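View pics/v2.png

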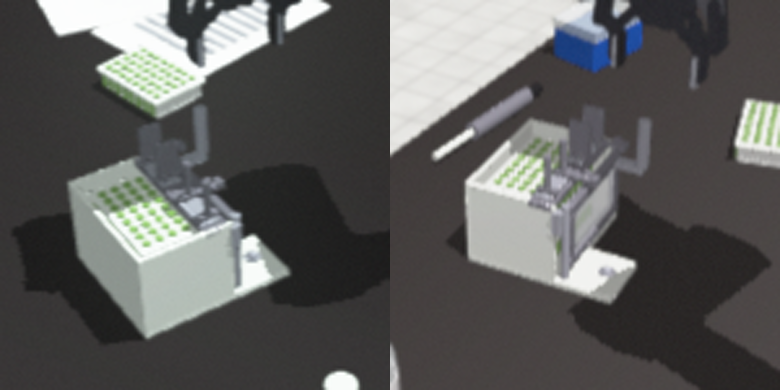

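The carrier meant is at scene (284,217): it has both catches and is about 0.66 m out. The look-alike is at (426,342), about 0.82 m out, with a bare top and no catches. The flat tabs are on the right (−y), near scene (283,172), and the round pins are on the left, near (295,193). The handle post is near (298,168). Next I'll take a close look with the wrist camera.

```bash
python3 - <<'E'
from h import *
im=optics.get_image("wrist");save(im,"w0.png");print(np.array(im["pose"]).round(3).tolist())
for q in("round_mid","flat_mid","handle"):find(im,q,.145)
E
```

```text
[[1.0, 0.001, -0.001, 0.549], [-0.001, 0.959, 0.283, 0.072], [0.001, -0.283, 0.959, 0.373], [0.0, 0.0, 0.0, 1.0]]
round_mid 0.7 [435.2 105.8] [0.6246 0.0646 0.145 ]
flat_mid 0.92 [441.2 221.9] [ 0.6361 -0.0143  0.145 ]
handle 0.71 [354.4 250. ] [ 0.5757 -0.0356  0.145 ]
```

View pics/w0.png

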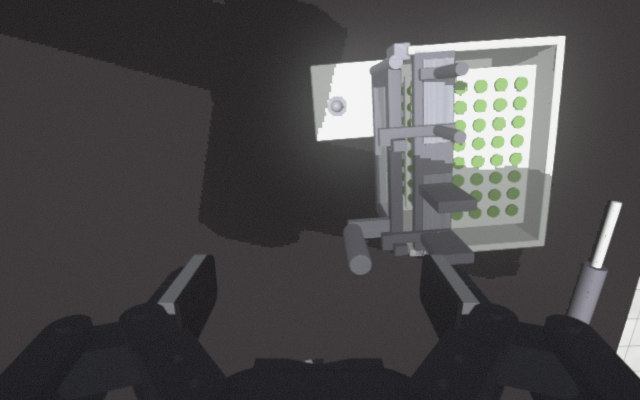

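The wrist view shows the round pin tops at (461,70) and (457,137), and the flat tab tops near (458,202) and (456,253). The handle top is at (360,264), and the tabs are on the right side of the carrier.

```bash
python3 - <<'E'
from h import *
im=optics.get_image("wrist")
P={k:atz(im,uv,.16) for k,uv in dict(p1=(461,70),p2=(457,137),t1=(457,202),t2=(454,254),h=(360,264)).items()}
for k,v in P.items():print(k,v.round(4))
r=(P["p1"]+P["p2"])/2;f=(P["t1"]+P["t2"])/2;d=r-f
print(r,f,np.linalg.norm(d),np.degrees(np.arctan2(-d[0],d[1])),np.linalg.norm(P["p1"]-P["p2"]),np.linalg.norm(P["t1"]-P["t2"]))
# handle lies ~ hinge; box corners at z=.11
for uv in((565,37),(548,246)):print(atz(im,uv,.11).round(4))
save(im,"w1.png",(300,30,580,290),2.8)
E
```

```text
p1 [0.6331 0.0855 0.16  ]
p2 [0.6347 0.0466 0.16  ]
t1 [0.6393 0.005  0.16  ]
t2 [ 0.6415 -0.0318  0.16  ]
h [ 0.5781 -0.0389  0.16  ]
[0.63389593 0.06606714 0.16      ] [ 0.64043889 -0.01341998  0.16      ] 0.07975595389934749 4.705680345176215 0.038923723713004385 0.036868469356909364
[0.726  0.1124 0.11  ]
[ 0.7427 -0.0495  0.11  ]
```

View pics/w1.png

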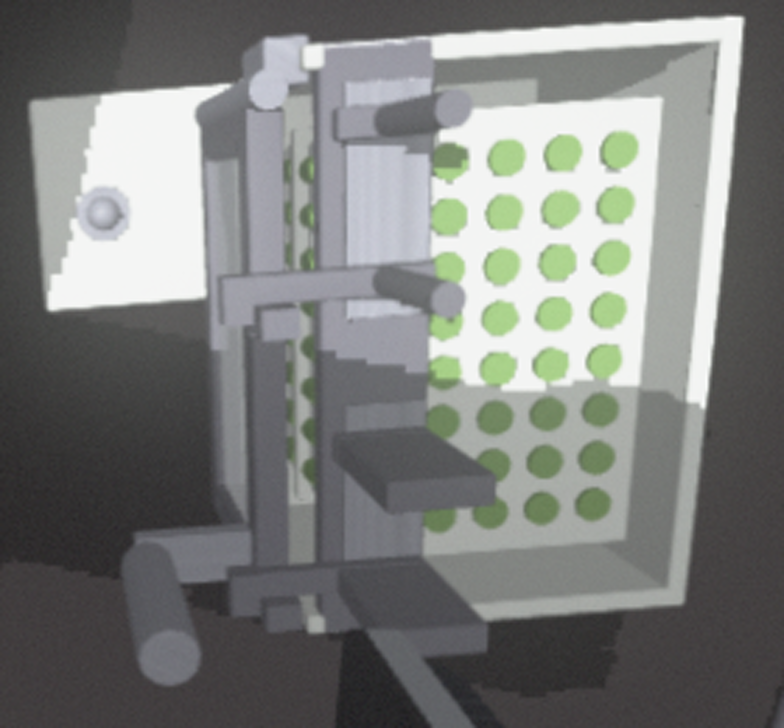

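```bash
python3 - <<'E'
from h import *
im=optics.get_image("wrist")
P={k:atz(im,uv,.16) for k,uv in dict(p1=(461.4,68.2),p2=(459.6,136.8),t1=(457.5,206),t2=(455.4,258),h=(360,264.6)).items()}
for k,v in P.items():print(k,v.round(4))
r=(P["p1"]+P["p2"])/2;f=(P["t1"]+P["t2"])/2;d=r-f
print("r",r,"f",f,np.linalg.norm(d),np.degrees(np.arctan2(-d[0],d[1])),np.linalg.norm(P["p1"]-P["p2"]),np.linalg.norm(P["t1"]-P["t2"]))
for z in(.105,.12):
    g=atz(im,(395.7,62),z);print("hinge",g.round(4),np.linalg.norm((g-P["h"])[:2]))
a=np.radians(5.5);R=np.array([[np.cos(a),-np.sin(a)],[np.sin(a),np.cos(a)]])
m=(r+f)[:2]/2
for n,v in(("r",r),("f",f),("h",P["h"]),("g",g),("back1",[.726,.1124]),("back2",[.7427,-.0495])):print(n,(R.T@(np.array(v)[:2]-m)).round(4))
find(im,"gate_hinge",.12)
s=env.observe();print(s["position"])
E
```

```text
p1 [0.6332 0.0865 0.16  ]
p2 [0.6363 0.0468 0.16  ]
t1 [0.64   0.0023 0.16  ]
t2 [ 0.6428 -0.0348  0.16  ]
h [ 0.5781 -0.0394  0.16  ]
r [0.63476116 0.06663121 0.16      ] f [ 0.64141013 -0.01627004  0.16      ] 0.08316745807343263 4.585506981937829 0.03988118077250634 0.037189547806439134
hinge [0.6062 0.0942 0.105 ] 0.13654194233679814
hinge [0.603 0.093 0.12 ] 0.1346765665350552
r [0.0007 0.0416]
f [-0.0007 -0.0416]
h [-0.0659 -0.0585]
g [-0.0284  0.0708]
back1 [0.0959 0.0784]
back2 [ 0.097  -0.0844]
gate_hinge 0.87 [385.  180.4] [0.5999 0.0095 0.12  ]
[ 5.49965996e-01 -6.08674051e-06  2.31309080e-01]
```

```bash
python3 -m crank '[6.2,1.665,2.125,0,0, 6.2,1.665,2.125,0,0, 6.2,1.665,2.125,0,0, 6.2,1.665,2.125,0,0, 6.2,0,0,0,0.1236, 6.2,0,0,0,0.1236, 6.2,0,0,0,0.1236, 6.2,0,0,0,0.1236]' 40 && python3 -m crank '[6.2,0,0,0,0.1236, 6.2,0,0,0,0.1236, 6.2,0,0,0,0.1236, 6.2,0,0,0,0.1236, 6.2,0,0,0,0.1236, 6.2,0,0,0,0.1236, 6.2,0,0,0,0.1236, 6.2,0,0,0,0.1236]'; python3 - <<'E'
from h import *
s=env.observe();print(s["time_s"],np.round(s["position"],4),np.round(s["tool_rot"],3).tolist(),np.round(s["q"],1),s["ft_force"])
im=optics.get_image("wrist");save(im,"w2.png")
for q in("round_mid","flat_mid","handle"):find(im,q,.145)
E
```

```text
time_s: 1.82
position: [0.6351, 0.0667, 0.2311]
tool_rot: [[0.48, 0.877, -0.0], [0.877, -0.48, 0.0], [-0.0, -0.0, -1.0]]
ft_force: [1.0, -0.1, 0.6]
grip_width: 0.0619
gripper_force: 0.0
time_s: 2.48
position: [0.635, 0.0666, 0.2312]
tool_rot: [[0.997, 0.081, -0.0], [0.081, -0.997, 0.0], [-0.0, -0.0, -1.0]]
ft_force: [0.5, 0.0, 0.6]
grip_width: 0.062
gripper_force: 0.0
2.4833 [0.635  0.0666 0.2312] [[0.997, 0.081, -0.0], [0.081, -0.997, 0.0], [-0.0, -0.0, -1.0]] [-4.6 31.  58.8 -0.  90.2 80.7] [0.47817075 0.04954929 0.55886928]
round_mid 0.63 [324.7 191.2] [0.6436 0.0625 0.145 ]
flat_mid 0.94 [440.6 196.1] [ 0.6466 -0.0169  0.145 ]
handle 0.71 [448.8 274.3] [ 0.5878 -0.034   0.145 ]
handle 0.6 [405.1 224.4] [0.6241 0.0043 0.145 ]
```

View pics/w2.png

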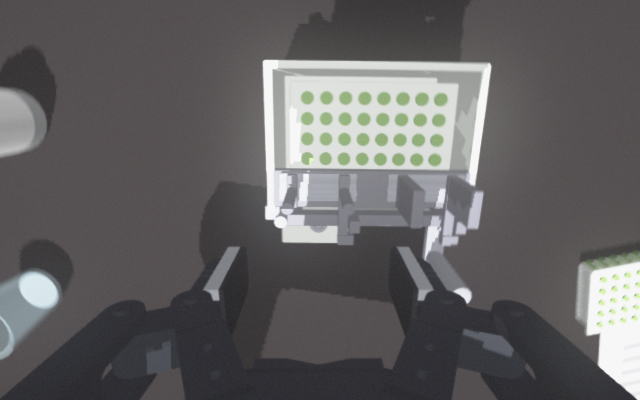

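```bash
python3 - <<'E'
from h import *
im=optics.get_image("wrist");print(np.array(im["pose"])[:3,3])
for P in([.6332,.0865,.16],[.6363,.0468,.16],[.64,.0023,.16],[.6428,-.0348,.16],[.578,-.039,.16],[.604,.094,.12]):print(P,proj(im,P).round(1))
save(im,"w3.png",(240,140,500,320),3)
E
```

```text
[0.70596943 0.07294131 0.37289687]
[0.6332, 0.0865, 0.16] [286.6 209.8]
[0.6363, 0.0468, 0.16] [348.4 210.5]
[0.64, 0.0023, 0.16] [417.3 211. ]
[0.6428, -0.0348, 0.16] [473.9 211.7]
[0.578, -0.039, 0.16] [459.5 298.9]
[0.604, 0.094, 0.12] [279.  228.1]
```

View pics/w3.png

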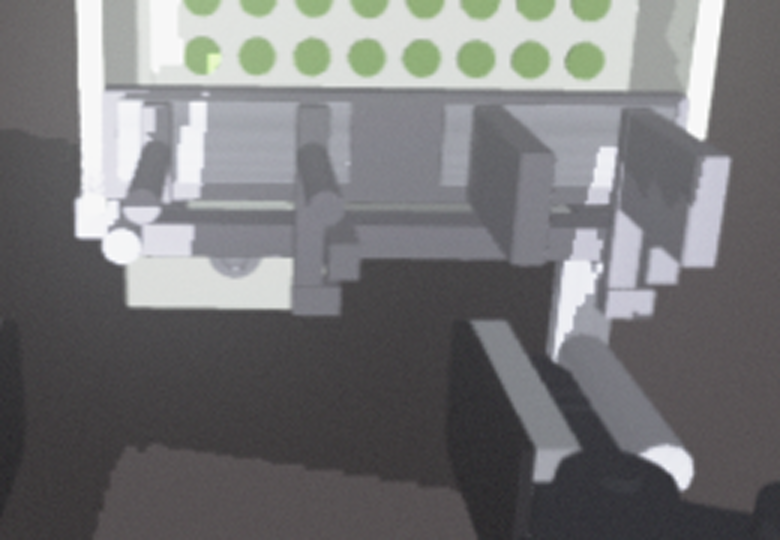

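Every predicted top lands within about 2 px, except the handle, which is 5 px to the right. That puts the tool over the pins, so I'll descend and squeeze.

```bash
python3 -m crank '[6.2,0,0,2.5,0, 6.2,0,0,2.5,0, 6.2,0,0,2.0,0, 6.2,0,0,1.5,0, 6.2,0,0,1.0,0, 6.2,0,0,0.5,0, 6.2,0,0,0,0, 6.2,0,0,0,0]' 40 && python3 -m crank '[3.0,0,0,0,0, 3.0,0,0,0,0, 3.0,0,0,0,0, 3.0,0,0,0,0, 3.0,0,0,0,0, 3.0,0,0,0,0, 3.0,0,0,0,0, 3.0,0,0,0,0]' 40
```

```text
time_s: 3.4
position: [0.6354, 0.0666, 0.1321]
tool_rot: [[0.996, 0.088, 0.001], [0.088, -0.996, -0.0], [0.001, 0.0, -1.0]]
ft_force: [0.5, -0.6, 0.6]
grip_width: 0.0617
gripper_force: 0.0
time_s: 4.07
position: [0.6355, 0.0669, 0.133]
tool_rot: [[0.996, 0.088, 0.003], [0.088, -0.996, 0.0], [0.003, -0.0, -1.0]]
ft_force: [-1.9, 1.9, 6.6]
grip_width: 0.031
gripper_force: 33.2
```

```bash
python3 - <<'E'
from h import *
a=optics.get_image("wrist");b=optics.get_image("scene");c=optics.get_image("side")
f=lambda im,x,y,s,w,h:cv2.resize(im["color"][y:y+h,x:x+w,::-1],None,fx=s,fy=s,interpolation=2)
A=f(a,140,150,1.5,360,200);B=np.hstack([f(b,240,130,3,90,110),f(c,270,120,3,90,110)])
print(A.shape,B.shape)
cv2.imwrite("pics/v4.png",np.vstack([A,B]))
E
```

```text
(300, 540, 3) (330, 540, 3)
```

View pics/v4.png

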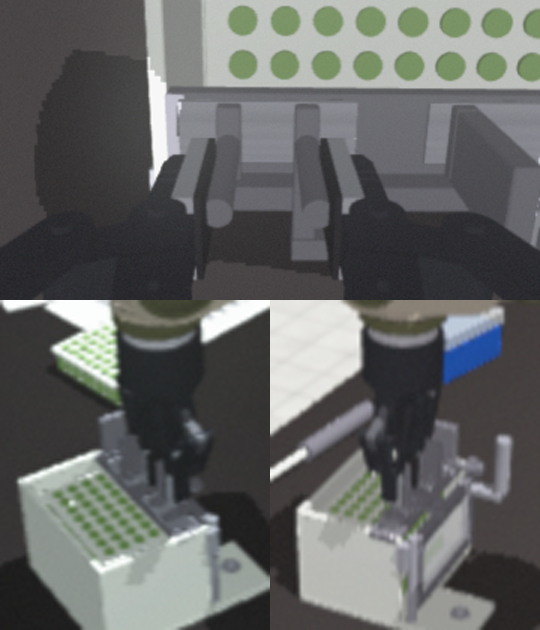

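The wrist view shows both round pins between the pads, close together. I'll release, lift and move over to the flat tabs, then check from above.

```bash
python3 -m crank '[6.2,0,0,0,0, 6.2,0,0,0,0, 6.2,0,0,0,0, 6.2,0,0,0,0, 6.2,0,0,-1.0,0, 6.2,0,0,-2.0,0, 6.2,0,0,-3.0,0, 6.2,0,0,-3.0,0]' && python3 -m crank '[6.2,0,1.4,0,0, 6.2,0,1.4,0,0, 6.2,0,1.4,0,0, 6.2,0,1.4,0,0, 6.2,0,1.4,0,0, 6.2,0,1.35,0,0, 6.2,0,0,0,0, 6.2,0,0,0,0]'; python3 - <<'E'
from h import *
im=optics.get_image("wrist")
save(im,"w5.png",(180,110,440,290),3)
for P in([.6332,.0865,.16],[.6363,.0468,.16],[.64,.0023,.16],[.6428,-.0348,.16]):print(P,((proj(im,P)-[180,110])*3).round(1))
E
```

```text
time_s: 4.88
position: [0.6346, 0.0665, 0.2227]
tool_rot: [[0.996, 0.087, -0.001], [0.087, -0.996, 0.0], [-0.001, -0.0, -1.0]]
ft_force: [0.8, -0.3, 0.6]
grip_width: 0.0622
gripper_force: 0.0
time_s: 5.55
position: [0.6423, -0.0174, 0.2209]
tool_rot: [[0.996, 0.086, -0.001], [0.086, -0.996, 0.0], [-0.001, -0.0, -1.0]]
ft_force: [-0.6, 0.1, 0.7]
grip_width: 0.0619
gripper_force: 0.0
[0.6332, 0.0865, 0.16] [-90.6 315.6]
[0.6363, 0.0468, 0.16] [ 99.9 317.3]
[0.64, 0.0023, 0.16] [316.3 318. ]
[0.6428, -0.0348, 0.16] [497.4 319.7]
```

View pics/w5.png

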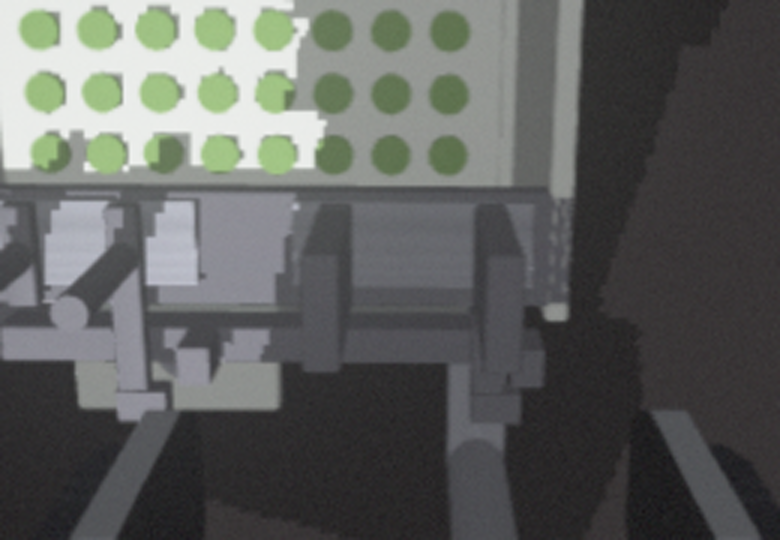

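The right-hand pin now sits about 31 crop px (roughly 6.5 mm) inward of its old place, so the round catch is unhooked. The tabs at (321,315) and (505,318) in the crop are centred in the fingers, so I'll squeeze the flat catch.

```bash
python3 -m crank '[6.2,0,0,2.5,0, 6.2,0,0,2.5,0, 6.2,0,0,2.0,0, 6.2,0,0,1.2,0, 6.2,0,0,0.6,0, 6.2,0,0,0,0, 6.2,0,0,0,0, 3.0,0,0,0,0]' 40 && python3 -m crank '[3.0,0,0,0,0, 3.0,0,0,0,0, 3.0,0,0,0,0, 3.0,0,0,0,0, 3.0,0,0,0,0, 3.0,0,0,0,0, 3.0,0,0,0,0, 3.0,0,0,0,0]' 40
```

```text
time_s: 6.27
position: [0.6428, -0.0164, 0.1346]
tool_rot: [[0.996, 0.088, 0.002], [0.088, -0.996, -0.0], [0.002, 0.001, -1.0]]
ft_force: [-0.7, 1.0, -1.5]
grip_width: 0.0516
gripper_force: 0.0
time_s: 6.93
position: [0.6429, -0.0167, 0.1351]
tool_rot: [[0.996, 0.087, 0.003], [0.087, -0.996, -0.001], [0.003, 0.001, -1.0]]
ft_force: [-1.1, 0.5, 6.4]
grip_width: 0.031
gripper_force: 39.7
```

```bash
python3 -m crank '[6.2,0,0,0,0, 6.2,0,0,0,0, 6.2,0,0,0,0, 6.2,0,0,0,0, 6.2,0,0,-1.0,0, 6.2,0,0,-2.0,0, 6.2,0,0,-3.0,0, 6.2,0,0,-3.0,0]'; python3 - <<'E'
from h import *
s=env.observe()
im=optics.get_image("wrist")
save(im,"w6.png",(180,110,440,350),2.5)
for P in([.6363,.0468,.16],[.64,.0023,.16],[.6428,-.0348,.16],[.577,-.041,.16]):print(P,((proj(im,P)-[180,110])*2.5).round(1))
E
```

```text
time_s: 7.6
position: [0.642, -0.0165, 0.2247]
tool_rot: [[0.996, 0.087, -0.001], [0.087, -0.996, 0.0], [-0.001, -0.0, -1.0]]
ft_force: [0.6, 0.4, 0.6]
grip_width: 0.0616
gripper_force: 0.0
[0.6363, 0.0468, 0.16] [ 91.2 258. ]
[0.64, 0.0023, 0.16] [268.7 258.7]
[0.6428, -0.0348, 0.16] [417.1 260.3]
[0.577, -0.041, 0.16] [412.9 488.8]
```

View pics/w6.png

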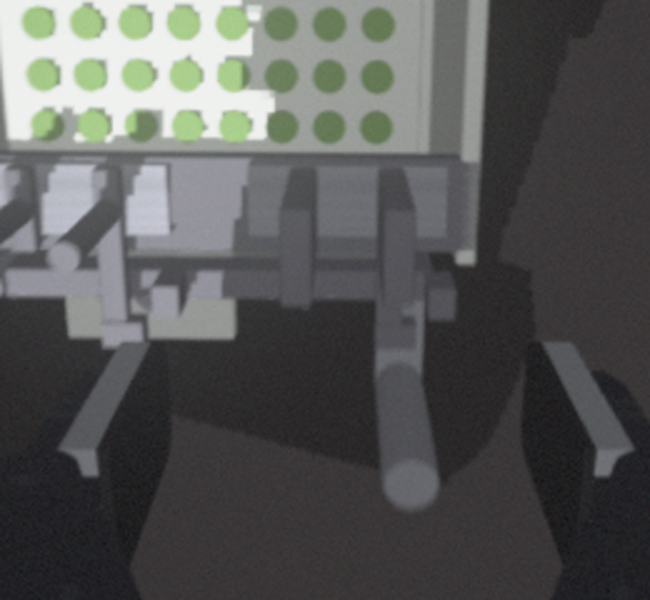

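The tabs are now 104 crop px (26 mm) apart, which makes 34 mm over the outsides, so they are fully squeezed. The handle top is at crop (411,485), i.e. (0.578, −0.0405), and I'll go and grip it.

```bash
python3 -m crank '[6.2,-1.65,0.46,0,0, 6.2,-1.65,0.46,0,0, 6.2,-1.65,0.46,0,0, 6.2,-1.65,0.45,0,0, 6.2,0,0,2.5,0, 6.2,0,0,2.5,0, 6.2,0,0,2.2,0, 6.2,0,0,1.2,0]' && python3 -m crank '[6.2,0,0,0.8,0, 6.2,0,0,0,0, 1.2,0,0,0,0, 1.2,0,0,0,0, 1.2,0,0,0,0, 1.2,0,0,0,0, 1.2,0,0,0,0, 1.2,0,0,0,0]' 60
```

```text
time_s: 8.32
position: [0.5773, -0.0405, 0.1376]
tool_rot: [[0.996, 0.087, -0.002], [0.087, -0.996, 0.001], [-0.002, -0.001, -1.0]]
ft_force: [-1.2, -0.9, -0.2]
grip_width: 0.0618
gripper_force: 0.0
time_s: 8.98
position: [0.5784, -0.04, 0.1323]
tool_rot: [[0.996, 0.088, 0.002], [0.088, -0.996, 0.001], [0.002, -0.0, -1.0]]
ft_force: [-1.0, 4.4, 6.1]
grip_width: 0.0144
gripper_force: 58.5
```

```bash
cat >> h.py <<'E'
def arc(H,t0,t1,h0=(.578,-.0403),n=2,p=None):
    v=np.array(h0)-H; r=.137; a0=np.arctan2(v[1],v[0]); X=np.array([.996,.087]);Y=np.array([.087,-.996])
    f=lambda t:H+r*np.array([np.cos(a0-t),np.sin(a0-t)])
    ts=np.linspace(t0,t1,n+1);q=f(ts[0]) if p is None else np.array(p)
    for t in ts[1:]:
        d=f(t)-q; print(round(t,2),f(t).round(4),"per row cm x %.2f y %.2f"%(d@X*100/(8/n),d@Y*100/(8/n)));q=f(t)
E
python3 -c "
from h import *
arc(np.array([.604,.094]),0,1.68,n=12)"
```

```text
0.14 [ 0.5594 -0.0356] per row cm x -2.70 y -0.98
0.28 [ 0.5418 -0.0281] per row cm x -2.54 y -1.35
0.42 [ 0.5254 -0.0182] per row cm x -2.33 y -1.69
0.56 [ 0.5105 -0.0061] per row cm x -2.07 y -2.00
0.7 [0.4974 0.0079] per row cm x -1.77 y -2.27
0.84 [0.4865 0.0236] per row cm x -1.43 y -2.49
0.98 [0.4778 0.0407] per row cm x -1.07 y -2.67
1.12 [0.4716 0.0588] per row cm x -0.69 y -2.79
1.26 [0.468  0.0777] per row cm x -0.29 y -2.86
1.4 [0.467  0.0968] per row cm x 0.11 y -2.87
1.54 [0.4688 0.1159] per row cm x 0.51 y -2.83
1.68 [0.4731 0.1345] per row cm x 0.90 y -2.73
```

```bash
python3 -m crank '[1.2,-0.45,-0.16,0,0, 1.2,-0.45,-0.16,0,0, 1.2,-0.45,-0.16,0,0, 1.2,-0.45,-0.16,0,0, 1.2,-0.42,-0.23,0,0, 1.2,-0.42,-0.23,0,0, 1.2,-0.42,-0.23,0,0, 1.2,-0.42,-0.23,0,0]' 60
```

```text
time_s: 9.65
position: [0.5429, -0.0278, 0.1324]
tool_rot: [[0.996, 0.087, 0.004], [0.087, -0.996, 0.0], [0.004, 0.0, -1.0]]
ft_force: [3.3, 3.8, 5.1]
grip_width: 0.014
gripper_force: 58.5
```

Low forces, so the gate is free and moving. I'll carry on along the arc.

```bash
python3 -m crank '[1.2,-0.39,-0.28,0,0, 1.2,-0.39,-0.28,0,0, 1.2,-0.39,-0.28,0,0, 1.2,-0.39,-0.28,0,0, 1.2,-0.345,-0.33,0,0, 1.2,-0.345,-0.33,0,0, 1.2,-0.345,-0.33,0,0, 1.2,-0.345,-0.33,0,0]' 60
```

```text
time_s: 10.32
position: [0.5118, -0.0063, 0.1324]
tool_rot: [[0.996, 0.087, 0.004], [0.087, -0.996, -0.0], [0.004, 0.001, -1.0]]
ft_force: [5.5, 4.6, 5.5]
grip_width: 0.0146
gripper_force: 58.5
```

```bash
python3 -m crank '[1.2,-0.295,-0.38,0,0, 1.2,-0.295,-0.38,0,0, 1.2,-0.295,-0.38,0,0, 1.2,-0.295,-0.38,0,0, 1.2,-0.24,-0.415,0,0, 1.2,-0.24,-0.415,0,0, 1.2,-0.24,-0.415,0,0, 1.2,-0.24,-0.415,0,0]' 70; python3 - <<'E'
from h import *
a=optics.get_image("scene")
save(a,"s7.png",(210,120,370,260),3.5)
E
```

```text
time_s: 10.98
position: [0.4883, 0.0224, 0.1324]
tool_rot: [[0.996, 0.087, 0.005], [0.087, -0.996, -0.003], [0.005, 0.003, -1.0]]
ft_force: [5.6, -0.9, 5.5]
grip_width: 0.0138
gripper_force: 68.4
```

View pics/s7.png

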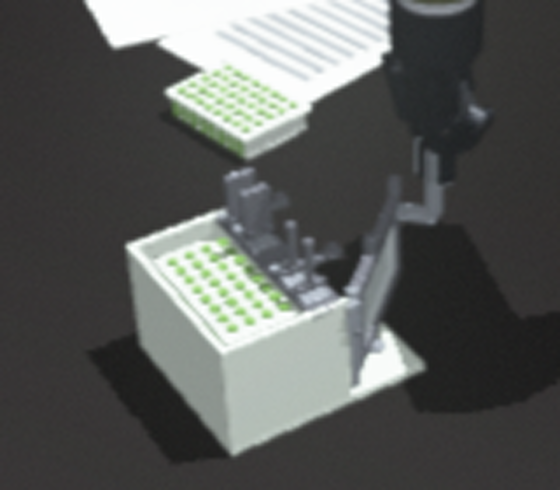

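The gate has swung out with the gripper on the handle post at crop (430,180). I'll continue past the detent.

```bash
python3 -m crank '[1.2,-0.18,-0.445,0,0, 1.2,-0.18,-0.445,0,0, 1.2,-0.18,-0.445,0,0, 1.2,-0.18,-0.445,0,0, 1.2,-0.115,-0.465,0,0, 1.2,-0.115,-0.465,0,0, 1.2,-0.115,-0.465,0,0, 1.2,-0.115,-0.465,0,0]' 70
```

```text
time_s: 11.7
position: [0.4726, 0.0583, 0.1324]
tool_rot: [[0.996, 0.087, 0.003], [0.087, -0.996, -0.001], [0.003, 0.002, -1.0]]
ft_force: [3.1, -0.8, 6.7]
grip_width: 0.0136
gripper_force: 68.7
```

```bash
python3 -m crank '[1.2,-0.05,-0.48,0,0, 1.2,-0.05,-0.48,0,0, 1.2,-0.05,-0.48,0,0, 1.2,-0.05,-0.48,0,0, 1.2,0.02,-0.48,0,0, 1.2,0.02,-0.48,0,0, 1.2,0.02,-0.48,0,0, 1.2,0.02,-0.48,0,0]' 70
```

```text
time_s: 12.37
position: [0.4677, 0.0965, 0.1323]
tool_rot: [[0.996, 0.088, 0.003], [0.088, -0.996, -0.001], [0.002, 0.001, -1.0]]
ft_force: [0.9, -2.2, 8.5]
grip_width: 0.0139
gripper_force: 68.8
```

```bash
python3 -m crank '[1.2,0.085,-0.47,0,0, 1.2,0.085,-0.47,0,0, 1.2,0.085,-0.47,0,0, 1.2,0.085,-0.47,0,0, 1.2,0.15,-0.455,0,0, 1.2,0.15,-0.455,0,0, 1.2,0.15,-0.455,0,0, 1.2,0,0,0,0]' 70; python3 - <<'E'
from h import *
a=optics.get_image("scene");b=optics.get_image("side")
f=lambda im,x,y:cv2.resize(im["color"][y:y+140,x:x+130,::-1],None,fx=3,fy=3,interpolation=2)
cv2.imwrite("pics/v8.png",np.hstack([f(a,230,130),f(b,260,130)]))
for im in(a,b):
    for q,z in(("bottle",.075),("beaker",.04),("spare_rack",.015)):find(im,q,z,1)
E
```

```text
time_s: 13.03
position: [0.4724, 0.13, 0.1323]
tool_rot: [[0.996, 0.088, 0.002], [0.088, -0.996, -0.001], [0.001, 0.001, -1.0]]
ft_force: [-2.2, -1.5, 10.6]
grip_width: 0.0137
gripper_force: 69.1
bottle 0.96 [347.4 292.3] [0.6652 0.3977 0.075 ]
beaker 0.71 [421.  267.6] [0.4422 0.3934 0.04  ]
spare_rack 0.72 [278.9 150.1] [ 0.5139 -0.33    0.015 ]
bottle 0.58 [240.5 267.5] [0.6393 0.4046 0.075 ]
beaker 0.64 [311.7 306.6] [0.4423 0.3961 0.04  ]
spare_rack 0.67 [397.9 170.6] [ 0.5139 -0.336   0.015 ]
```

View pics/v8.png

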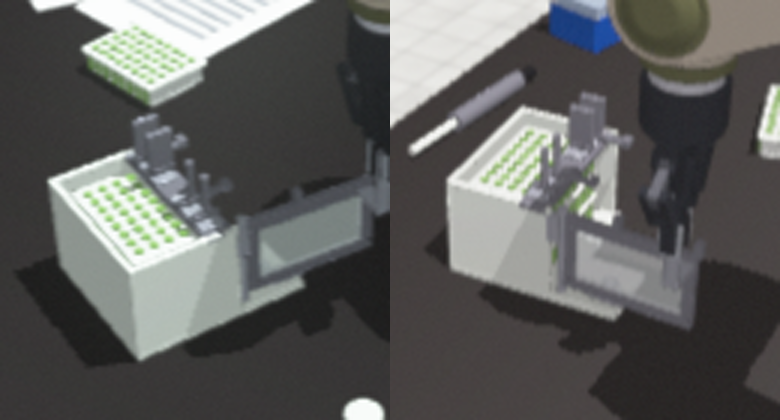

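The gate stands square or a little further, with the gripper on the handle at the gate's outer end. The loose things are where they were, so I'm handing in.

```bash
python3 -c "
from rig import env
print(env.close_job())"
```

```text
the job is handed in; nothing more can be done
None
```

The job is handed in at about 13 s: I squeezed the round-pin catch first, then the flat-tab catch, and the gate now stands about 1.65 rad open with the gripper still holding the handle; the spare rack, bottle and beaker were not touched.

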